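# Turn the dose tag over through the dispenser's twisted chute

## Task

Turn the bar knob on the pill dispenser's chute clockwise to swing the shutter off the slot, and stop as soon as you feel its clutch slip. Then take the white dose tag from its wooden stand and drop it, octagon first, into the sloping slot so that the twisted chute turns it over and it comes to rest in the dispenser's tray with its raised dot facing down. Leave everything else on the cabinet where it is.

Things in the scene. Friction and masses are not known exactly. Their poses are not given: they have to be found in the camera images.
- mouth (a point): Centre of the slot's opening, 14 mm (x) by 37 mm (y), in the outer face of a grey sloping plate (64 x 176 mm) atop the dispenser's chute, 202 mm above the table. z: the chute's axis, out of the slot, 30 degrees from vertical, leaning away from the tray; the tag travels along -z. x: in the plate, to its upward side; y: level. A tag let go with its axes along these comes out dot down.
- knob (a point): Grip point of the bar knob on that plate, 68 mm along the slot's +y: on its axis, 26 mm out from the face. z: its axis, outward, 30 degrees from vertical. Bar 36 mm long (x), 11 mm wide (y), 14 to 38 mm above the face. Turned clockwise (about -z, 0.05 N m) it carries a steel shutter, 5 mm proud of the face, off the slot; after 0.85 to 1.2 rad that meets a stop and the clutch slips at 0.5 N m.
- clutch (a joint): How far the knob has slipped on its shutter (rad): 0 while they turn together, growing as the knob is turned clockwise past the shutter's stop. 0.1 is a first slip.
- tag_c (a point): Centre of the white plastic dose tag, 63 mm long, upright in its stand at the start. z: along its stem, away from the octagon; x: the way its raised dot faces. Octagonal plate at z -31.5 to -1.5 mm, 31 mm across (y), 5 mm thick (x); stem at z -2 to +31.5, 8 mm square. The dot, 10 mm wide, stands 2.5 mm proud amid one face of the octagon. About 25 g.
- stand: Wooden stand, 60 by 70 by 17 mm, origin under its centre, z up; the tag stands in a 7 mm deep slit in its middle. Too heavy to shift: it stays put.
- tray (a point): Middle of the floor of the white tray at the foot of the chute, 15 mm above the table; x level, away from the chute, z up. The floor slopes down 3 degrees towards +x, so the tag slides to the far wall or near it. The tray is 92 mm long inside (x) and 58 mm wide (y), its walls stand 31 mm above this point; open above.
- chute_mid (a point): Point on the chute's axis, 83 mm in from the mouth. Slippery metal bars form a slot that twists half a turn over 150 mm, then bend towards level into the tray. The tag, let go with its octagon inside the slot, falls through by its own weight.
- tumbler: Lilac plastic tumbler, 68 mm across, 100 mm tall, origin under its centre. To be left alone.
- saucer: White porcelain saucer, 124 mm across, 18 mm high, origin under its centre. To be left alone.
- bell: Brass handbell with a turned wooden grip, 56 mm across, 96 mm tall, origin under its centre. To be left alone.
- glasses: Gold-rimmed reading glasses standing open, about 120 mm wide, 130 mm deep, 45 mm tall; origin on the table under the bridge. To be left alone.
- water: Clear water bottle, 64 mm across, 190 mm tall, origin under its centre. To be left alone.
- pills: Small amber jar, 40 mm across, 65 mm tall, origin under its centre. To be left alone.
- dispenser: The fixed grey pill dispenser; origin on the table under the slot's centre, x level, the way the chute runs down to the tray, z up. Its housing with the green button (142 mm tall at most) stands beside the chute at y -69 to -179, x -30 to +120 mm. Opened, the shutter hangs over the lower edge of the plate between slot and knob, nowhere more than 5 mm above the face.
There are look-alikes about, which are no part of the job. Leave any orange look-alike of the part that bears tag_c alone.

How it is judged:
By the outcome, as a careful person would: the job done as asked, in the order asked, and still so for the second after the job is handed in, with the robot touching nothing.
It also fails if it takes over 58 s, if anything falls off the work surface, if the arm or the gripper's body presses on something with over 40 N, if the wrist force passes 120 N, or if a joint passes its speed limit or range.

## Robot

A 6-joint arm with a two-finger parallel gripper is mounted at the origin on the work surface. World frame = base frame: x ahead of the robot, y to its left, z up, the work surface at z = 0. Lengths are in m, angles in rad, forces in N, time in s.
With the tool pointing down it reaches from about 0.3 to 0.75 m from the base axis. Payload 8.5 kg.
Tool frame: the origin (TCP) lies at the very end of the fingers, on their centre line; the grasp point (between the pads) lies 19 mm behind it; z points along the fingers, y is the line along which they close (so a half turn about z gives the same grasp; the last joint's range is limited). The gripper opens to 85 mm and grips with 20 to 120 N. Pads are 22 mm wide; open, the fingers measure 114 mm over their backs; the gripper's body (76 mm by 85 mm) begins 54 mm behind the grasp point. The pads swing forward as they close: fully open they stand 13 mm farther back than shut.
Start: joints at [1.013, 0.381, 1.297, -0, 1.464, -0.215], TCP at [0.185, 0.518, 0.231] pointing down, gripper open.
Joint ranges: [-3.11, 3.11], [-0.89, 2.33], [0.22, 2.48], [-1.42, 4.56], [0.17, 2.85], [-2.88, 2.88]. Speed limits (rad/s): [2.39, 2.39, 3.14, 3.14, 3.14, 3.14].

## Interface

Orientations are given as a unit quaternion [w, x, y, z].
In Python, from workcell import ctrl, vision, nets gives the robot as it stands.
- The arm moves only by the shell command python3 -m handwheel 'ROWS' [FORCE]. ROWS is a JSON object of lists of equal length, an entry for each row: "gripper": the opening, from 0 (shut) to 1 (fully open); "linear": the shift along the tool's x, y, z in cm, a list of three; "twist": the turn about the tool's z in degrees. In form: {"gripper": [gripper, ...], "linear": [[dx, dy, dz], ...], "twist": [twist, ...]}. A call has 1 to 20 rows; each row shifts and turns the commanded pose from where the row before left it, along the tool's axes as they then stand; what a row does not reach is not made up. A row lasts 1/10 s, in which the tool goes at most 50 mm and 8.59 degrees, less where a joint would pass 70% of its speed; a pose out of reach is approached as far as the arm can. A call with a gripper value outside its range is refused whole. The fingers move at their own pace and stop on an object; FORCE is the grip in N (left out, the last holds). Time passes only in rows, so rows that do not move let the fingers close. It gives the time, the measured TCP pose, the force, the opening and the grip force at its end, in the units of the state.
- ctrl.observe(): the state, without advancing time (a new reading comes with each control period).
- vision.snapshot(name): name is "side" or "top" or "wrist"; returns a dict with "color" (384x512x3 uint8, red, green, blue), "depth" (384x512 float32, m along the optical axis (not along the pixel's ray), 0 where there is no reading), "fx", "fy", "cx", "cy" (pixels), "extrinsics" (4x4, takes a point from camera to world coordinates); the wrist camera has in their place "T_tool_cam" (4x4, takes a point from camera to tool coordinates, whose origin is the TCP and whose axes are the flange's). Camera axes: x right, y up, looking along -z (the intrinsics and any distortion apply to the point x, -y, -z); pixel columns grow to the right and rows downward; lengths in m; the calibration is good to about 2 mm. A picture is of the moment at which its call begins: read the wrist's pose just before it.
- ctrl.close_job(): hands the job in; it is judged then, once.
Trained networks look in a picture, given as the dict that the camera call returned (one of the last four; its "shot" number tells which), for a name from the list of things; names that differ only in an ending like _2 or _b are one class to them, and where a whole thing is asked for, a point or a joint stands for the part that bears it (a point fixed in the world has none). Each returns a list of dicts, best first, with "confidence" (0 to 1); they miss things now and then, are a little off and sometimes report something else, mostly with a low value. They report only what shows in the picture. A call takes as long as a camera call. They do not tell look-alikes from the thing itself.
- nets.spot_in(picture, query): "centre" ([x, y, z] in m, in world coordinates, good to about 4 mm: the middle of the surface that is visible of it).
The state is a dict: "time": time; "q": joint angles; "joint_vel": joint speeds; "effort": joint torques, N m; "eef_pos": TCP position; "ee_rot": TCP orientation; "contact_force": force on the tool from outside, world axes, zero at the start; "wrist_torque": the same for the moment, N m; "gripper_width": finger opening in m; "gripper_force": force on a finger pad.
Only numpy, scipy, OpenCV 4.12 (cv2) and the standard library are available. Lean on these libraries where they do the work, as an engineer would, in place of code of your own. Each camera call takes 0.05 s, during which the arm holds its last target. There are 200 camera calls.

## Working session

There is one attempt and no reset: what is moved stays moved. The work goes in short steps, Python scripts to look and compute and a shell command to move; the robot and the scene stay as the last step left them, time stands still between calls to the robot, and variables do not carry over. Pictures are saved under pics/ and viewed, at most 10 in all, crops included, and the job is handed in when it is done.

```bash
mkdir -p pics; cat > h.py <<'E'
import numpy as np, cv2
from workcell import ctrl, vision, nets
from scipy.spatial.transform import Rotation as R
def Rq(q): return R.from_quat([q[1],q[2],q[3],q[0]]).as_matrix()
def snap(name):
    s=ctrl.observe(); p=vision.snapshot(name)
    if 'T_tool_cam' in p:
        T=np.eye(4);T[:3,:3]=Rq(s['ee_rot']);T[:3,3]=s['eef_pos'];p['E']=T@p['T_tool_cam']
    else: p['E']=np.array(p['extrinsics'])
    return p
def cloud(p):
    d=p['depth'];v,u=np.mgrid[:d.shape[0],:d.shape[1]]
    P=np.stack([(u-p['cx'])/p['fx']*d,-(v-p['cy'])/p['fy']*d,-d],-1)
    return P@p['E'][:3,:3].T+p['E'][:3,3]
def proj(p,X):
    c=(np.asarray(X)-p['E'][:3,3])@p['E'][:3,:3]
    return np.array([p['cx']+p['fx']*c[0]/-c[2],p['cy']-p['fy']*c[1]/-c[2]])
def save(p,f,crop=None,k=1):
    im=p['color'][...,::-1]
    if crop: x0,y0,x1,y1=crop; im=im[y0:y1,x0:x1]
    cv2.imwrite('pics/'+f,cv2.resize(im,None,fx=k,fy=k,interpolation=cv2.INTER_CUBIC))
E
python3 - <<'E'
from h import *
s=ctrl.observe();print(s['eef_pos'],s['ee_rot'],s['time'])
ims=[]
for n in ['side','top']:
    p=snap(n);ims.append(p['color'][...,::-1]);print(n,p.keys(),p['E'].round(3).tolist())
    for q in ['mouth','knob','tag_c','stand','tray','dispenser','tumbler','saucer','bell','water','pills','glasses']:
        for r in nets.spot_in(p,q)[:3]: print(n,q,np.round(r['centre'],3),round(r['confidence'],2),proj(p,r['centre']).round())
cv2.imwrite('pics/a.png',ims[0]);cv2.imwrite('pics/b.png',ims[1])
E
```

```text
[0.18473319 0.51776702 0.23072817] [-2.51290609e-04  1.70560096e-01  9.85347040e-01 -6.33426779e-04] 0.0
side dict_keys(['color', 'depth', 'fx', 'fy', 'cx', 'cy', 'extrinsics', 'shot', 'E']) [[0.839, 0.29, -0.461, 0.081], [-0.544, 0.438, -0.716, -0.746], [-0.006, 0.851, 0.525, 0.683], [0.0, 0.0, 0.0, 1.0]]
side mouth [0.617 0.003 0.1  ] 0.91 [268. 189.]
side knob [0.514 0.025 0.219] 0.75 [231. 158.]
side knob [ 0.716 -0.234  0.028] 0.22 [351. 242.]
side tag_c [ 0.548 -0.428  0.019] 0.69 [361. 327.]
side tag_c [ 0.467 -0.306  0.02 ] 0.51 [292. 304.]
side tag_c [ 0.568 -0.335  0.034] 0.43 [337. 289.]
side stand [ 0.562 -0.343  0.019] 0.6 [337. 297.]
side stand [0.442 0.346 0.068] 0.48 [164. 167.]
side tray [0.616 0.003 0.096] 0.77 [268. 191.]
side dispenser [0.617 0.002 0.094] 0.66 [268. 191.]
side dispenser [ 0.57  -0.334  0.035] 0.26 [337. 288.]
side tumbler [0.444 0.347 0.072] 0.71 [164. 165.]
side saucer [ 0.401 -0.102  0.01 ] 0.96 [220. 265.]
side bell [ 0.716 -0.233  0.028] 0.9 [351. 242.]
side bell [0.619 0.001 0.096] 0.28 [269. 191.]
side water [0.561 0.343 0.093] 0.65 [196. 15
[... 579 characters left out ...]
 0.48 [398. 189.]
top stand [ 0.572 -0.327  0.017] 0.67 [362. 183.]
top tray [0.645 0.022 0.122] 0.97 [236. 153.]
top dispenser [0.642 0.023 0.12 ] 0.89 [236. 154.]
top dispenser [0.568 0.349 0.125] 0.71 [107. 185.]
top tumbler [0.447 0.382 0.06 ] 0.71 [103. 232.]
top tumbler [0.511 0.041 0.224] 0.5 [227. 205.]
top saucer [ 0.399 -0.104  0.011] 0.75 [284. 246.]
top saucer [0.382 0.202 0.066] 0.55 [170. 256.]
top bell [ 0.722 -0.224  0.024] 0.71 [325. 130.]
top bell [0.569 0.346 0.123] 0.16 [108. 185.]
top water [0.569 0.351 0.125] 0.66 [106. 184.]
top pills [0.379 0.2   0.062] 0.55 [171. 257.]
top glasses [ 0.713 -0.397  0.03 ] 0.7 [387. 132.]
top glasses [0.642 0.023 0.121] 0.27 [236. 154.]
```

View pics/a.png

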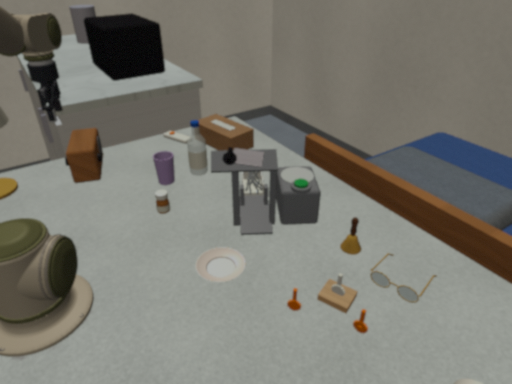

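View pics/b.png

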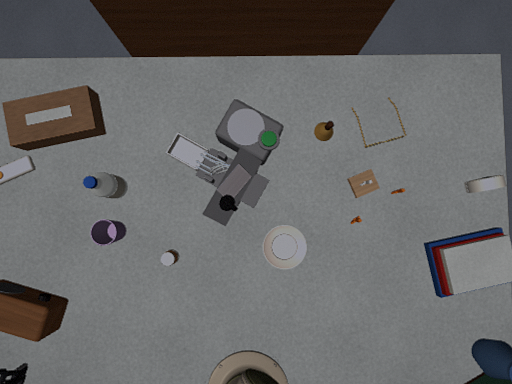

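Side view: plate with black knob at (230,156), housing with green button at (298,195), stand with the white tag at (338,290). The orange look-alikes lie at (294,302) and (361,323); the white tag standing in the wooden stand fits the description. Top view: tray at (195,152), plate (235,190), knob (227,203), tag (364,182), orange ones (356,219) and (398,190). Next: fit the plate plane, and a crop of the tag.

```bash
python3 - <<'E'
from h import *
p=snap('top');C=cloud(p);print(p['fx'])
save(p,'c.png',(190,120,300,240),5)
q=snap('side');D=cloud(q);save(q,'d.png',(280,250,400,340),6)
for n,P,im in (('top',C,p),('side',D,q)):
    X=P.reshape(-1,3);m=(X[:,2]>.16)&(X[:,2]<.235)&(np.hypot(X[:,0]-.55,X[:,1]-.02)<.13);X=X[m]
    best=0;rng=np.random.default_rng(0)
    for _ in range(800):
        a=X[rng.choice(len(X),3,False)];nn=np.cross(a[1]-a[0],a[2]-a[0]);l=np.linalg.norm(nn)
        if l<1e-5: continue
        nn/=l
        if abs(abs(nn[2])-.866)>.06: continue
        i=abs((X-a[0])@nn)<.0025
        if i.sum()>best: best=i.sum();I=i
    Y=X[I];c=Y.mean(0);u,s,v=np.linalg.svd(Y-c);nn=v[2]*np.sign(v[2][2])
    print(n,len(X),best,'c',c.round(4),'n',nn.round(3),'tilt',np.degrees(np.arccos(nn[2])),'az',np.degrees(np.arctan2(nn[1],nn[0])))
    h=np.array([-nn[0],-nn[1]]);xd=np.r_[h/np.linalg.norm(h),0] # disp x
    yd=np.array([-xd[1],xd[0],0]);mx=np.cross(yd,nn)
    for d in (yd,mx): t=(Y-c)@d; print(np.percentile(t,[0.5,2,50,98,99.5]).round(4))
    K=X[((X-c)@nn>.03)];print('above',len(K),K.mean(0).round(4), ((K-c)@np.c_[mx,yd,nn]).mean(0).round(4))
    print('origin z at c',c[2])
E
```

```text
384.8347754856928
top 1978 1083 c [0.5541 0.0284 0.2025] n [-0.253 -0.431  0.866] tilt 29.98119178052819 az -120.40617309421238
[-0.087  -0.0853 -0.0033  0.0863  0.088 ]
[-0.0331 -0.032   0.0004  0.0313  0.032 ]
above 39 [0.507  0.0268 0.2299] [-0.0081  0.0399  0.0364]
origin z at c 0.20245669512741749
side 1565 787 c [0.5489 0.0218 0.2004] n [-0.299 -0.49   0.819] tilt 35.03320913231527 az -121.39894050059232
[-0.0887 -0.0858 -0.0023  0.0837  0.0845]
[-0.0266 -0.0257 -0.0049  0.0355  0.0387]
above 33 [0.5066 0.0236 0.2291] [-0.0002  0.0371  0.0353]
origin z at c 0.20035413796433194
```

View pics/c.png

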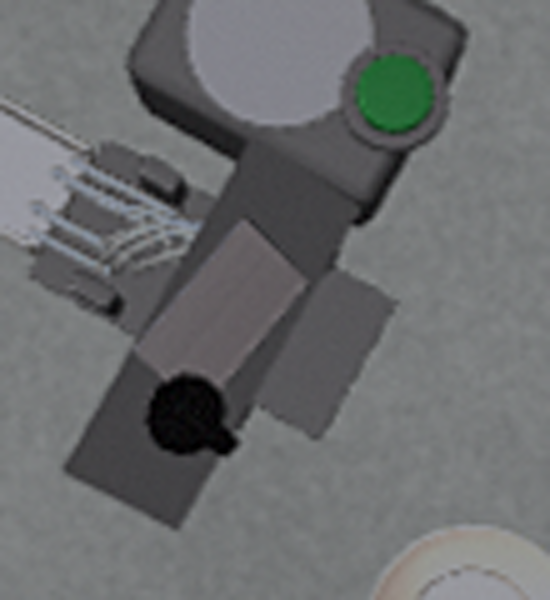

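View pics/d.png

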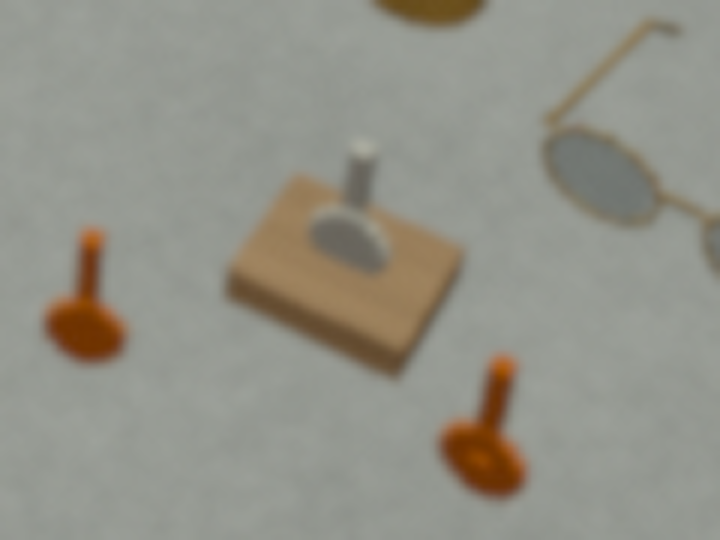

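Plate pose from the top view fits well (30.0° tilt, 64 x 176 mm, height 202 mm). I'll go above the knob for a closer look.

```bash
python3 -m handwheel '{"gripper":[1,1,1,1,1,1,1,1,1,1,1,1,1,1,1,1,1],"linear":[[0,0,-4],[-3.14,-2.29,-1],[-3.14,-2.29,-1],[-3.14,-2.29,-1],[-3.14,-2.29,-1],[-3.14,-2.29,-1],[-3.14,-2.29,-1],[-3.14,-2.29,-1],[-3.14,-2.29,-1],[-3.14,-2.29,-1],[-3.14,-2.29,-1],[-3.14,-2.29,-1],[-3.14,-2.29,-1],[-3.14,-2.29,0],[-3.14,-2.29,0],[-3.14,-2.29,0],[0,0,0]],"twist":[0,0,0,0,0,0,0,0,0,0,0,0,0,0,0,0,0]}'
python3 - <<'E'
from h import *
s=ctrl.observe();print(s['eef_pos'],s['ee_rot'],s['q'],s['time'])
p=snap('wrist');print(p['T_tool_cam'].round(3).tolist(),p['fx']);save(p,'e.png',None,1.5)
print(proj(p,[.513,.037,.225]),proj(p,[.5541,.0284,.2025]))
E
```

```text
time: 3.1
eef_pos: [0.5149, 0.0328, 0.3899]
ee_rot: [-0.001, 0.173, 0.985, -0.0]
contact_force: [-0.1, 1.1, -0.6]
gripper_width: 0.0854
gripper_force: 0.0
[0.51487482 0.03275137 0.38991103] [-9.50563770e-04  1.72701400e-01  9.84973702e-01 -3.60503536e-04] [-1.65880026e-01  2.58476402e-01  1.03205784e+00 -7.35446786e-04
  1.85296496e+00 -1.38973703e+00] 3.1
[[-0.001, 0.96, 0.28, 0.071], [1.0, 0.0, 0.001, 0.001], [0.0, 0.28, -0.96, -0.142], [0.0, 0.0, 0.0, 1.0]] 286.96266344368325
[256.09647112 170.61551103] [260.75810994 200.31616717]
```

View pics/e.png

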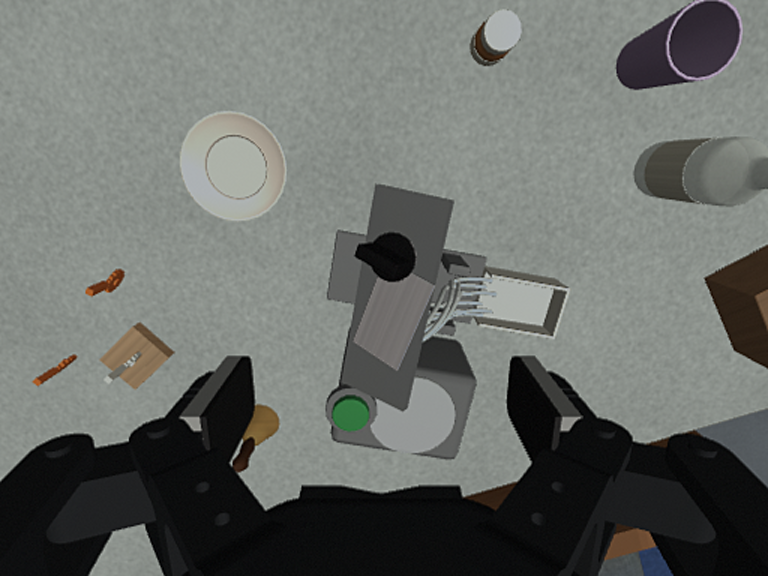

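The wrist view shows the knob's disc at (393,256) with the bar pointing to about (360,252), the shutter at (392,315) and the white tag in its stand at (125,365). Next I'll measure the bar, mouth and tag from this depth.

```bash
python3 - <<'E'
from h import *
p=snap('wrist');X=cloud(p).reshape(-1,3);col=p['color'].reshape(-1,3).astype(int)
n=np.array([-.253,-.431,.866]);c=np.array([.5541,.0284,.2025]);xd=np.array([.506,.862,0]);xd/=np.linalg.norm(xd)
yd=np.array([-xd[1],xd[0],0]);mx=np.cross(yd,n);M=np.c_[mx,yd,n]
L=(X-c)@M
on=(abs(L[:,2])<.004)&(abs(L[:,0])<.04)&(abs(L[:,1])<.1)
A=np.c_[L[on][:,:2],np.ones(on.sum())];f=np.linalg.lstsq(A,L[on][:,2],rcond=None)[0];print('plane fit',f.round(4),on.sum())
print('x',np.percentile(L[on][:,0],[1,99]).round(4),'y',np.percentile(L[on][:,1],[1,99]).round(4))
near=(abs(L[:,0])<.05)&(abs(L[:,1])<.1)
for lo,hi in((.005,.014),(.014,.024),(.024,.034),(.034,.042)):
    k=L[near&(L[:,2]>lo)&(L[:,2]<hi)]
    if len(k)>4:
        r=cv2.minAreaRect((k[:,:2]*1000).astype(np.float32));print(lo,len(k),k.mean(0).round(4),r)
        if lo>.03: pass
sh=near&(L[:,2]>.003)&(L[:,2]<.0085);k=L[sh];print('shutter?',len(k),cv2.minAreaRect((k[:,:2]*1000).astype(np.float32)),np.percentile(k[:,2],50))
# tag & stand
for q in ('tag_c','stand'):
    for r in nets.spot_in(p,q)[:3]: print(q,np.round(r['centre'],3),round(r['confidence'],2),proj(p,r['centre']).round())
m=(np.hypot(X[:,0]-.565,X[:,1]+.335)<.06)&(X[:,2]>.008)
S=X[m&(X[:,2]<.023)];print('stand',len(S),S[:,:2].mean(0),cv2.minAreaRect((S[:,:2]*1000).astype(np.float32)),np.median(S[:,2]))
T=X[m&(X[:,2]>.026)];print('tag',len(T),T.mean(0).round(4),T.max(0).round(4));print(T[T[:,2]>.058].mean(0))
E
```

```text
plane fit [ 0.0045 -0.0019  0.0004] 4828
x [-0.0333  0.0302] y [-0.0869  0.0868]
0.005 455 [0.0039 0.0236 0.0101] ((5.890033721923828, 2.880992889404297), (105.56719970703125, 51.69148635864258), 86.3703384399414)
0.014 209 [0.0031 0.0423 0.0169] ((0.9307899475097656, 38.578025817871094), (31.128496170043945, 36.433956146240234), 13.713202476501465)
0.024 120 [0.0045 0.0403 0.0294] ((0.8325185775756836, 41.941463470458984), (9.287812232971191, 35.48494338989258), 63.20608901977539)
0.034 291 [-0.0008  0.0379  0.0365] ((-1.6397571563720703, 37.75834655761719), (10.720050811767578, 35.065521240234375), 78.67613220214844)
shutter? 1917 ((6.089225769042969, 1.3126029968261719), (103.30297088623047, 47.41184616088867), 78.27222442626953) 0.004107044790557649
tag_c [ 0.471 -0.301  0.023] 0.65 [ 74. 188.]
tag_c [ 0.546 -0.422  0.04 ] 0.63 [ 32. 247.]
tag_c [0.451 0.382 0.074] 0.56 [467.  29.]
stand [ 0.568 -0.326  0.015] 0.82 [ 90. 235.]
stand 993 [ 0.57114788 -0.32894458] ((573.0216064453125, -332.1318359375), (59.92877197265625, 73.02528381347656), 22.33458709716797) 0.015974527512385928
tag 113 [ 0.5719 -0.3286  0.0522] [ 0.5787 -0.3177  0.0737]
[ 0.57255283 -0.33073367  0.06757924]
```

```bash
python3 -m handwheel '{"gripper":[0.4,0.4,0.4,0.4,0.4,0.4,0.4,0.4,0.4,0.4],"linear":[[0,0,1.5],[0,0,1.5],[0,0,1.5],[0,0,1.5],[0,0,1.5],[0,0,1.5],[0,0,1.5],[0,0,1.5],[0,0,1.3],[0,0,0]],"twist":[-7.4,-7.4,-7.4,-7.4,-7.4,-7.4,-7.4,-7.4,-7.4,0]}'
python3 - <<'E'
from h import *
s=ctrl.observe();print(s['eef_pos'],s['q'],s['wrist_torque'],s['contact_force'])
Rm=Rq(s['ee_rot']);print('x az',np.degrees(np.arctan2(Rm[1,0],Rm[0,0])))
d=np.array([.5128,.0332,.223])-s['eef_pos'];print('go cm',(Rm.T@d*100).round(2))
p=snap('wrist');X=cloud(p).reshape(-1,3)
n=np.array([-.253,-.431,.866]);c=np.array([.5541,.0284,.2025]);xd=np.array([.506,.862,0]);xd/=np.linalg.norm(xd)
yd=np.array([-xd[1],xd[0],0]);mx=np.cross(yd,n);L=(X-c)@np.c_[mx,yd,n]
k=L[(abs(L[:,0])<.04)&(abs(L[:,1]-.04)<.03)&(L[:,2]>.034)&(L[:,2]<.041)]
print(len(k),cv2.minAreaRect((k[:,:2]*1000).astype(np.float32)),np.median(k[:,2]))
save(p,'f.png',None,1.3)
E
```

```text
time: 4.3
eef_pos: [0.5119, 0.0373, 0.2574]
ee_rot: [-0.001, -0.4, 0.917, 0.001]
contact_force: [-1.0, -0.4, 0.3]
gripper_width: 0.0344
gripper_force: 0.0
[0.51194502 0.03725387 0.25739146] [-1.58351263e-01  2.98639068e-01  1.34581377e+00  6.44113041e-05
  1.49958337e+00 -2.55142331e+00] [0.002561   0.03055375 0.01893466] [-0.95859297 -0.37912912  0.32281511]
x az -132.88726138463053
go cm [ 0.23 -0.35  3.44]
976 ((-2.0305557250976562, 37.33860778808594), (10.773103713989258, 36.16241455078125), 79.5184555053711) 0.03665179364005304
```

View pics/f.png

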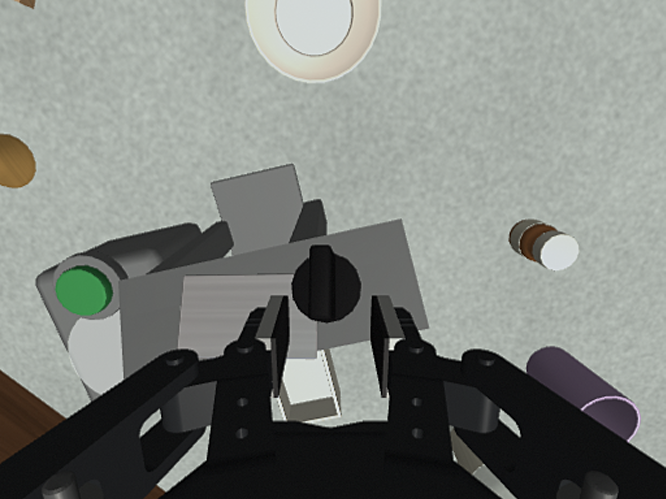

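Bar at (322,280) is aligned between the fingers. Lower and grip.

```bash
python3 -m handwheel '{"gripper":[0.4,0.4,0.4,0.4,0,0,0,0],"linear":[[0.3,-0.3,0.9],[0,0,0.9],[0,0,0.9],[0,0,0.7],[0,0,0],[0,0,0],[0,0,0],[0,0,0]],"twist":[0,0,0,0,0,0,0,0]}' 70; python3 -c "
from h import *
s=ctrl.observe();print(s['eef_pos'],s['wrist_torque'],s['gripper_width'],s['gripper_force'])"
```

```text
time: 5.15
eef_pos: [0.5128, 0.0321, 0.2242]
ee_rot: [-0.0, -0.399, 0.917, 0.0]
contact_force: [-1.7, 1.1, -1.2]
gripper_width: 0.0092
gripper_force: 67.9
[0.51282094 0.03214092 0.22422787] [0.40483549 0.59707515 0.16741877] 0.009195200641774754 67.91769399074838
```

```bash
python3 -m handwheel '{"gripper":[0,0,0,0,0],"linear":[[0,0,0],[0,0,0],[0,0,0],[0,0,0],[0,0,0]],"twist":[6,6,6,6,0]}' 70; python3 -c "
from h import *
s=ctrl.observe();print(s['wrist_torque'],s['contact_force'],s['gripper_width'],s['gripper_force'])"
```

```text
time: 5.65
eef_pos: [0.5119, 0.032, 0.2248]
ee_rot: [-0.001, -0.198, 0.98, 0.0]
contact_force: [-7.7, -0.2, 5.6]
gripper_width: 0.0093
gripper_force: 91.5
[0.45882146 1.78159794 0.37246416] [-7.69108535 -0.19732392  5.62246987] 0.009346557912621897 91.5052449144423
```

```bash
python3 -m handwheel '{"gripper":[0,0,0,0],"linear":[[0,0,0],[0,0,0],[0,0,0],[0,0,0]],"twist":[0,5,5,0]}' 45; python3 -c "
from h import *
s=ctrl.observe();print(s['wrist_torque'],s['contact_force'],s['gripper_width'],s['gripper_force'],s['eef_pos'])
p=snap('wrist');save(p,'g.png',(130,100,380,384),2)"
```

```text
time: 6.05
eef_pos: [0.5119, 0.0322, 0.2252]
ee_rot: [-0.001, -0.112, 0.994, 0.0]
contact_force: [-8.2, -0.2, 8.1]
gripper_width: 0.0091
gripper_force: 98.1
[0.6187393  2.07120033 0.44484028] [-8.23687625 -0.15589631  8.07875567] 0.009113577995300553 98.1003380077891 [0.51190509 0.03215315 0.22518398]
```

View pics/g.png

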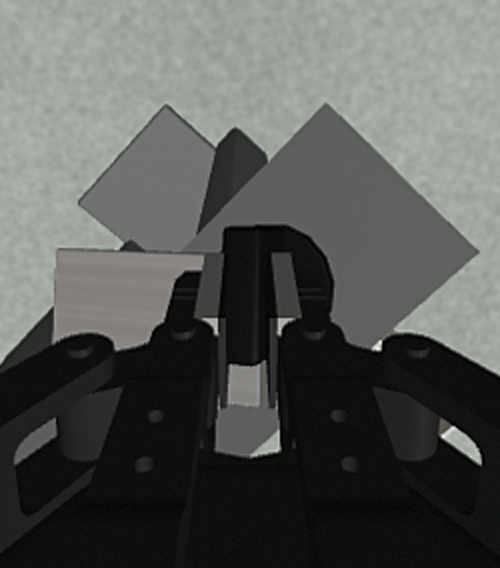

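Shutter (left, 55–200) turns with the bar. Grip moment is rising because rigid pads meet a tilting bar; I'll ease the opening and go on as a wrench.

```bash
cat > st.py <<'E'
from h import *
s=ctrl.observe();Rm=Rq(s['ee_rot'])
print('tau',s['wrist_torque'].round(3),'F',s['contact_force'].round(1),'w',round(s['gripper_width'],4),round(s['gripper_force'],1),'az',round(np.degrees(np.arctan2(Rm[1,0],Rm[0,0])),1),'p',s['eef_pos'].round(4),'q',s['q'].round(2))
E
python3 -m handwheel '{"gripper":[0.17,0.17,0.17,0.17],"linear":[[0,0,0],[0,0,0],[0,0,0],[0,0,0]],"twist":[0,0,5,0]}' >/dev/null; python3 st.py
python3 -m handwheel '{"gripper":[0.18,0.18,0.18],"linear":[[0,0,-0.1],[0,0,0],[0,0,0]],"twist":[5,5,0]}'>/dev/null; python3 st.py
```

```text
tau [0.283 0.989 0.089] F [-6.2  1.   6.7] w 0.0146 7.4 az -172.2 p [0.5127 0.0321 0.2252] q [-0.17  0.32  1.41 -0.    1.41 -1.88]
tau [0.382 0.522 0.005] F [-4.1  1.4  1.9] w 0.0153 2.7 az 177.9 p [0.513  0.0322 0.2256] q [-0.17  0.32  1.41  0.    1.41 -1.7 ]
```

```bash
python3 -m handwheel '{"gripper":[0.18,0.18,0.18],"linear":[[0,0,0],[0,0,0],[0,0,0]],"twist":[5,5,0]}' >/dev/null; python3 st.py
python3 -m handwheel '{"gripper":[0.18,0.18],"linear":[[0,0,0],[0,0,0]],"twist":[5,0]}'>/dev/null; python3 st.py
python3 -m handwheel '{"gripper":[0.18,0.18],"linear":[[0,0,0],[0,0,0]],"twist":[5,0]}'>/dev/null; python3 st.py
cat > sh.py <<'E'
from h import *
n=np.array([-.253,-.431,.866]);c=np.array([.5541,.0284,.2025]);xd=np.array([.506,.862,0]);xd/=np.linalg.norm(xd)
yd=np.array([-xd[1],xd[0],0]);mx=np.cross(yd,n);M=np.c_[mx,yd,n]
def meas(name):
    p=snap(name);L=(cloud(p).reshape(-1,3)-c)@M
    b=(L[:,0]**2+(L[:,1]-.038)**2<.021**2)&(L[:,2]>.034)&(L[:,2]<.0395)
    out=[]
    for nm,m in(('bar',b),('shut',(abs(L[:,0])<.12)&(abs(L[:,1])<.09)&(L[:,2]>.003)&(L[:,2]<.007)&(np.hypot(L[:,0],L[:,1]-.038)>.02))):
        k=(L[m][:,:2]*1000).astype(np.float32)
        if len(k)>8: print(name,nm,len(k),np.round(k.mean(0),1),cv2.minAreaRect(k))
    return p,L
if __name__=='__main__': meas('wrist');meas('top')
E
python3 sh.py
```

```text
tau [0.55  0.356 0.014] F [-2.6  3.4  1. ] w 0.0153 4.7 az 168.0 p [0.5132 0.0321 0.2256] q [-0.17  0.32  1.41  0.    1.41 -1.53]
tau [0.72  0.438 0.372] F [-1.7  3.2  2. ] w 0.0156 13.6 az 163.1 p [0.5132 0.0322 0.2256] q [-0.17  0.32  1.41  0.    1.41 -1.44]
tau [0.794 0.267 0.53 ] F [-2.2  4.9  3.2] w 0.0154 21.2 az 158.2 p [0.5134 0.0321 0.2257] q [-0.17  0.32  1.41  0.    1.41 -1.36]
wrist bar 1418 [ 0.  38.9] ((-0.08678054809570312, 37.26239013671875), (33.255924224853516, 32.18476486206055), 73.3429946899414)
wrist shut 2159 [-52.9   7.2] ((-41.399810791015625, 6.941379547119141), (77.1370849609375, 46.81243133544922), 19.756364822387695)
top shut 20 [-32.7 -13.5] ((-9.43126106262207, -22.290847778320312), (39.27061462402344, 121.6407470703125), 45.48914337158203)
```

```bash
for i in 1; do python3 -m handwheel '{"gripper":[0.18,0.18],"linear":[[0,0,0],[0,0,0]],"twist":[3,0]}' >/dev/null; python3 st.py; python3 sh.py|grep wrist;done
python3 -m handwheel '{"gripper":[0.18,0.18],"linear":[[0,0,0],[0,0,0]],"twist":[3,0]}'>/dev/null; python3 st.py; python3 - <<'E'
from sh import *
p,L=meas('wrist');save(p,'i.png',(80,80,400,384),1.8)
E
```

```text
tau [ 0.678 -0.063  0.493] F [0.7 3.2 5.4] w 0.0157 22.9 az 155.1 p [0.5138 0.032  0.2259] q [-0.17  0.32  1.4   0.    1.41 -1.3 ]
wrist bar 1410 [ 0.1 38.9] ((0.11984443664550781, 37.24793243408203), (33.36711120605469, 32.15393829345703), 69.99085235595703)
wrist shut 1937 [-53.2   8. ] ((-42.40200424194336, 6.116451263427734), (74.80181884765625, 46.972755432128906), 21.041109085083008)
tau [0.684 0.007 0.605] F [0.1 3.8 6.2] w 0.0151 24.4 az 152.1 p [0.5137 0.0318 0.2259] q [-0.17  0.32  1.4   0.    1.41 -1.25]
wrist bar 1394 [ 0.2 38.8] ((-0.15896987915039062, 37.47866439819336), (33.600990295410156, 32.700321197509766), 67.8641586303711)
wrist shut 1709 [-53.2   8.3] ((-43.507667541503906, 5.598806381225586), (72.00852966308594, 47.03028106689453), 21.28376007080078)
```

View pics/i.png

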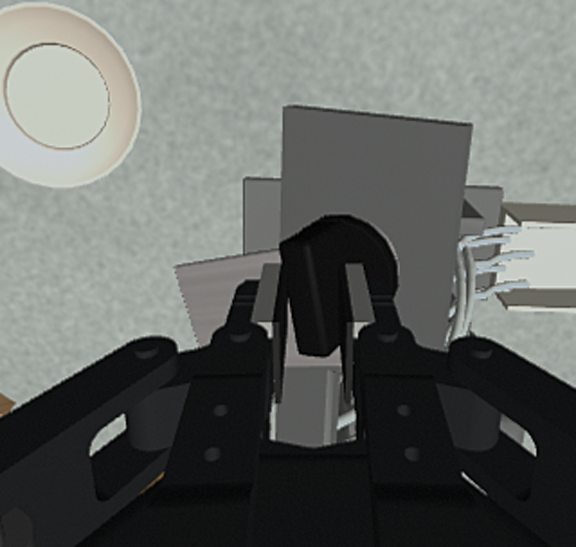

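```bash
python3 - <<'E'
from sh import *
p,L=meas('wrist');O=p['E'][:3,3]
def hit(u,v,h=.038):
    d=p['E'][:3,:3]@np.array([(u-p['cx'])/p['fx'],-(v-p['cy'])/p['fy'],-1]);t=((c+h*n-O)@n)/(d@n)
    return (O+t*d-c)@M*1000
a=hit(80+303/1.8,80+248/1.8);b=hit(80+325/1.8,80+355/1.8);print(a,b,np.degrees(np.arctan2(*(b-a)[1::-1])))
I=L.reshape(384,512,3);g=p['color'].max(-1)
m=(abs(I[...,2]-.0375)<.0015)&(np.hypot(I[...,0],I[...,1]-.038)<.02)&(g<60)
k=(I[m][:,:2]*1000).astype(np.float32);print(m.sum(),cv2.minAreaRect(k),np.median(I[m][:,2]))
# shutter edge by RANSAC-free: smooth band, outline hull edges
s=(I[...,2]>.003)&(I[...,2]<.007)&(abs(I[...,0])<.12)&(abs(I[...,1])<.09)&(np.hypot(I[...,0],I[...,1]-.038)>.022)
k=(I[s][:,:2]*1000).astype(np.float32);h=cv2.approxPolyDP(cv2.convexHull(k),2.5,True)[:,0];print(h.round(1).tolist())
E
```

```text
wrist bar 1396 [ 0.2 39. ] ((-0.05895519256591797, 37.02201843261719), (34.01461410522461, 32.142086029052734), 67.7442626953125)
wrist shut 1724 [-52.9   8.3] ((-43.358863830566406, 5.737321853637695), (72.1690902709961, 47.00767135620117), 20.634923934936523)
[-1.22549012 53.88633918 37.989588  ] [ 7.48423134 23.23102723 37.989588  ] -74.13920517981519
940 ((3.118764877319336, 38.06837463378906), (22.671546936035156, 35.37825012207031), 8.060775756835938) 0.03673429229799972
[[-3.299999952316284, -3.9000000953674316], [-4.300000190734863, 4.400000095367432], [-31.600000381469727, 34.79999923706055], [-84.0, 13.600000381469727], [-72.4000015258789, -19.600000381469727], [-26.799999237060547, -13.100000381469727]]
```

```bash
python3 - <<'E'
from sh import *
p=snap('wrist')
T=np.eye(4);T[:3,:3]=Rq([-9.50563770e-04,1.72701400e-01,9.84973702e-01,-3.60503536e-04]);T[:3,3]=[0.51487482,0.03275137,0.38991103]
E=T@p['T_tool_cam'];O=E[:3,3]
im=cv2.imread('pics/e.png')
def hit(u,v,h):
    u/=1.5;v/=1.5
    d=E[:3,:3]@np.array([(u-p['cx'])/p['fx'],-(v-p['cy'])/p['fy'],-1]);t=((c+h*n-O)@n)/(d@n);return ((O+t*d-c)@M*1000)[:2]
# shutter by colour (brownish light grey): r-b
a=im.astype(int);r=im[260:375,340:440]
pts=[]
for v in range(265,374):
  for u in range(345,440):
    if a[v,u,2]>a[v,u,0]+5 and a[v,u,2]>85: pts.append(hit(u,v,.005))
k=np.array(pts,np.float32);print(len(k),cv2.minAreaRect(k),cv2.approxPolyDP(cv2.convexHull(k),2.5,True)[:,0].round(1).tolist())
E
python3 st.py
```

```text
716 ((11.567665100097656, -11.750988006591797), (77.53173828125, 59.915550231933594), 78.7536849975586) [[33.0, 23.5], [13.699999809265137, 26.399999618530273], [-12.699999809265137, 15.199999809265137], [-23.0, -44.20000076293945], [18.799999237060547, -52.099998474121094], [44.400001525878906, -0.0]]
tau [ 0.713 -0.05   0.54 ] F [0.6 4.2 5.9] w 0.0158 24.2 az 152.1 p [0.5137 0.0318 0.2258] q [-0.17  0.32  1.4   0.    1.41 -1.25]
```

```bash
cat > bar.py <<'E'
from sh import *
p,L=meas('wrist');I=L.reshape(384,512,3)
print('bars')
# bar long edge: strongest line in plate-rectified top plane
O=p['E'][:3,3];out=np.zeros((240,240,3),np.uint8)
yy,xx=np.mgrid[:240,:240];W=c+((xx-120)/4e3)[...,None]*mx+(.038+(yy-120)/4e3)[...,None]*yd+.038*n
cc=(W-O)@p['E'][:3,:3];u=(p['cx']+p['fx']*cc[...,0]/-cc[...,2]).astype(np.float32);v=(p['cy']-p['fy']*cc[...,1]/-cc[...,2]).astype(np.float32)
im=cv2.remap(p['color'],u,v,cv2.INTER_CUBIC)[...,::-1]
cv2.imwrite('pics/rect.png',cv2.resize(cv2.convertScaleAbs(im,alpha=2.5),None,fx=2,fy=2))
E
python3 bar.py >/dev/null
python3 -m handwheel '{"gripper":[0.18,0.18],"linear":[[0,0,0],[0,0,0]],"twist":[4,0]}' >/dev/null; python3 st.py; cp pics/rect.png pics/r1.png; python3 bar.py; python3 -c "
import cv2,numpy as np
cv2.imwrite('pics/r2.png',np.hstack([cv2.resize(cv2.imread('pics/'+f),(400,400)) for f in('r1.png','rect.png')]))"
```

```text
tau [ 0.476 -0.152  0.524] F [1.9 1.9 8.1] w 0.0155 24.6 az 148.0 p [0.514  0.0316 0.2261] q [-0.17  0.32  1.4  -0.    1.41 -1.18]
wrist bar 1363 [ 0.2 38.8] ((5.167669773101807, 39.33491516113281), (30.715797424316406, 35.592735290527344), 14.784353256225586)
wrist shut 1462 [-52.8   8.6] ((-44.90248489379883, 5.008430480957031), (68.98562622070312, 47.05653381347656), 21.375568389892578)
bars
```

View pics/r2.png

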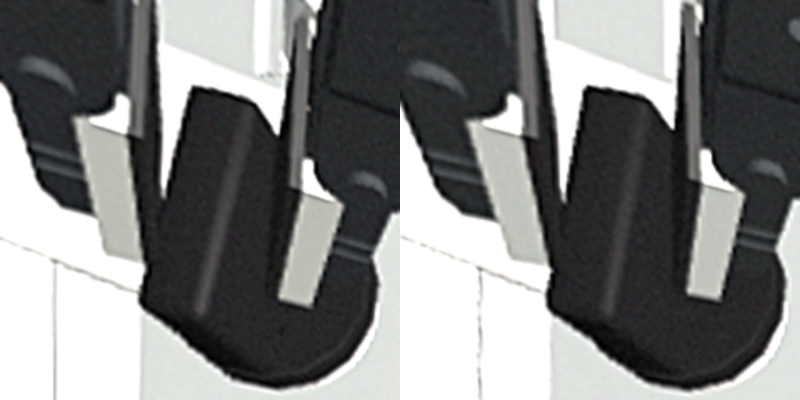

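Between the two frames the bar turned about 3° (−76.5° → −79.5°) while the shutter stayed at about 21° under a steady 0.5 N m. The clutch has slipped, so I stop here, open the gripper and go to the tag.

```bash
python3 -m handwheel '{"gripper":[0.4,0.4,0.4,0.6,0.6,0.6,0.6,0.6,0.6,0.6,0.6,0.6,0.6,0.6,0.6,0.6],"linear":[[0,0,0],[0,0,0],[0,0,-1.5],[0,0,-2.5],[0,0,-2.5],[0,0,-1.5],[-2.7,-3.1,0],[-2.7,-3.1,0],[-2.7,-3.1,0],[-2.7,-3.1,0],[-2.7,-3.1,0],[-2.7,-3.1,1],[-2.7,-3.1,2.5],[-2.7,-3.1,2.5],[-2.6,-2.9,2.5],[0,0,0]],"twist":[0,0,0,0,0,0,0,0,0,0,0,0,0,0,0,0]}' 30; python3 st.py
python3 - <<'E'
from sh import *
p=snap('wrist');save(p,'j.png',None,1.2)
meas('top')
X=cloud(p).reshape(-1,3);m=(np.hypot(X[:,0]-.5725,X[:,1]+.331)<.06)
S=X[m&(X[:,2]>.010)&(X[:,2]<.022)];print('stand',len(S),cv2.minAreaRect((S[:,:2]*1000).astype(np.float32)),np.median(S[:,2]))
for lo,hi in((.022,.036),(.024,.030),(.045,.068),(.069,.08)):
    T=X[m&(X[:,2]>lo)&(X[:,2]<hi)]
    if len(T)>5: print(lo,len(T),T.mean(0).round(4),cv2.minAreaRect((T[:,:2]*1000).astype(np.float32)))
T=np.array([.5725,-.331,.045]);u=proj(p,T);print(u)
u=u.astype(int);save(p,'k.png',(max(u[0]-50,0),max(u[1]-45,0),u[0]+50,u[1]+45),6)
E
```

```text
time: 10.15
eef_pos: [0.5697, -0.3353, 0.2143]
ee_rot: [-0.004, 0.278, 0.961, 0.001]
contact_force: [-0.4, 1.0, -1.2]
gripper_width: 0.0515
gripper_force: 0.0
tau [-0.004  0.022  0.005] F [-0.4  1.  -1.2] w 0.0515 0.0 az 147.7 p [ 0.5697 -0.3353  0.2143] q [-0.71  0.6   0.97 -0.    1.58 -1.72]
top bar 69 [-0.2 38.7] ((-0.45906567573547363, 38.69489288330078), (10.765990257263184, 35.530372619628906), 8.975621223449707)
top shut 446 [-38.8   5.2] ((-35.23333740234375, 2.3778610229492188), (167.10997009277344, 94.11199188232422), 88.78983306884766)
stand 2605 ((573.9973754882812, -332.97760009765625), (60.363861083984375, 70.16536712646484), 22.373231887817383) 0.016277305154871302
0.022 73 [ 0.5718 -0.3304  0.0296] ((574.8406982421875, -332.53155517578125), (7.498612403869629, 30.802507400512695), 21.874267578125)
0.024 28 [ 0.5714 -0.3301  0.027 ] ((574.8406982421875, -332.53155517578125), (7.498612403869629, 30.802507400512695), 21.874267578125)
0.045 50 [ 0.5716 -0.3317  0.057 ] ((571.3905639648438, -331.5650329589844), (10.791241645812988, 5.622129917144775), 64.95938873291016)
0.069 68 [ 0.5737 -0.3328  0.0721] ((574.016845703125, -333.02099609375), (8.095995903015137, 8.237764358520508), 24.948307037353516)
[257.4808179 173.7250409]
```

View pics/k.png

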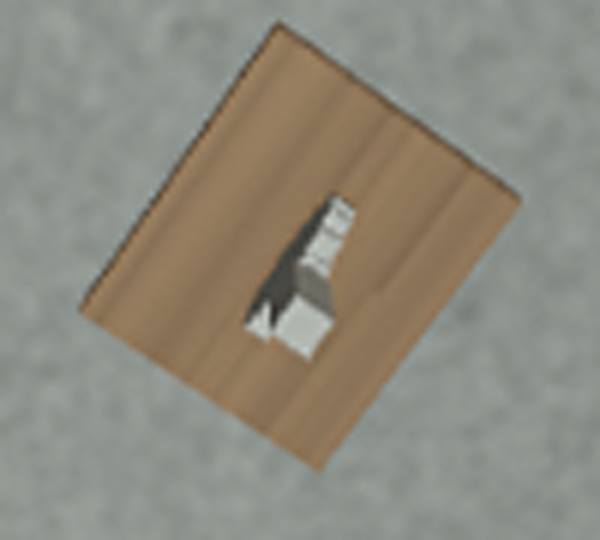

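The white tag stands in the stand at (300,300), octagon band running from (340,200) to (265,325). Depth gives stem centre (0.574, −0.333), octagon width along azimuth 112°, and a 7.5 mm thickness whose extra 1 mm leans to azimuth about 22°, so the dot probably faces there. I'll turn the tool so the camera looks at that side and check it in the depth.

```bash
python3 -m handwheel '{"gripper":[0.6,0.6,0.6,0.6,0.6,0.6,0.6,0.6,0.6,0.6,0.6,0.6,0.6,0.6,0.6,0.6,0.6],"linear":[[0,0,0],[0,0,0],[0,0,0],[0,0,0],[0,0,0],[0,0,0],[0,0,0],[0,0,0],[0,0,0],[0,0,0],[0,0,1],[0,0,1],[0,0,1],[0,0,1],[0,0,1],[0,0,0],[0,0,0]],"twist":[8.4,8.4,8.4,8.4,8.4,8.4,8.4,8.4,8.4,8.4,8.4,8.4,8.4,8.4,8.1,0,0]}' >/dev/null; python3 st.py
cat > tag.py <<'E'
from h import *
s=ctrl.observe();Rm=Rq(s['ee_rot'])
a=np.radians(22.1);ux=np.array([np.cos(a),np.sin(a),0]);uy=np.array([-np.sin(a),np.cos(a),0])
for nm in('wrist','side'):
    p=snap(nm);X=cloud(p).reshape(-1,3);col=p['color'].reshape(-1,3)
    m=np.hypot(X[:,0]-.574,X[:,1]+.333)<.06
    if nm=='wrist':
        S=X[m&(X[:,2]>.010)&(X[:,2]<.022)];print('stand',cv2.minAreaRect((S[:,:2]*1000).astype(np.float32)))
        T=X[m&(X[:,2]>.069)];print('top',len(T),cv2.minAreaRect((T[:,:2]*1000).astype(np.float32)),T.mean(0))
        c=np.r_[cv2.minAreaRect((S[:,:2]*1000).astype(np.float32))[0],0]/1000
        g=np.array([*c[:2],.0])
        d=np.r_[c[:2],.0435]-s['eef_pos'];print('go cm',(Rm.T@d*100).round(2))
    k=m&(X[:,2]>.0195)&(X[:,2]<.039);Q=np.c_[(X[k]-g)@ux,(X[k]-g)@uy,X[k][:,2]]*1000
    Q=Q[(abs(Q[:,0])<14)&(abs(Q[:,1])<17)]
    for lo,hi in((-15,-9),(-9,-6),(-6,-3),(-3,3),(3,6),(6,9),(9,15)):
        for zl,zh in((20,25),(25,30),(30,38)):
            b=Q[(Q[:,1]>=lo)&(Q[:,1]<hi)&(Q[:,2]>=zl)&(Q[:,2]<zh),0]
            if len(b)>2: print(nm,(lo,hi),(zl,zh),len(b),np.percentile(b,[5,50,95]).round(1))
E
python3 tag.py
```

```text
tau [ 0.031 -0.03  -0.028] F [ 0.3 -0.2  0.5] w 0.0512 0.0 az 22.5 p [ 0.5717 -0.3307  0.1716] q [-0.7   0.62  1.06 -0.    1.47  0.47]
stand ((574.6044311523438, -333.166748046875), (59.93284606933594, 70.03357696533203), 22.47477149963379)
top 40392 ((577.6021728515625, -331.25262451171875), (34.29118347167969, 118.63066101074219), 22.58798599243164) [ 0.58239012 -0.32926879  0.24274473]
go cm [ 0.17  0.32 12.81]
wrist (-15, -9) (20, 25) 6 [2.2 2.3 2.4]
wrist (-15, -9) (25, 30) 10 [-1.3  2.1  2.5]
wrist (-15, -9) (30, 38) 28 [-2.2  0.5  2.6]
wrist (-9, -6) (20, 25) 3 [2.2 2.3 2.3]
wrist (-9, -6) (25, 30) 3 [2.1 2.3 2.5]
wrist (-9, -6) (30, 38) 21 [-2.7  0.4  2.4]
wrist (-6, -3) (25, 30) 8 [2.2 3.6 4.9]
wrist (-6, -3) (30, 38) 6 [1.9 2.3 2.4]
wrist (-3, 3) (20, 25) 6 [4.6 4.8 4.9]
wrist (-3, 3) (25, 30) 16 [2.7 3.8 4.8]
wrist (-3, 3) (30, 38) 13 [2.1 2.3 3. ]
wrist (3, 6) (20, 25) 3 [2.5 4.5 4.8]
wrist (3, 6) (25, 30) 7 [2.2 2.9 4.5]
wrist (3, 6) (30, 38) 11 [-2.   2.1  2.4]
wrist (6, 9) (20, 25) 3 [2.1 2.3 2.3]
wrist (6, 9) (25, 30) 3 [2.  2.2 2.4]
wrist (6, 9) (30, 38) 20 [-2.8  0.1  2.3]
wrist (9, 15) (20, 25) 5 [2.  2.3 2.4]
wrist (9, 15) (25, 30) 5 [2.  2.2 2.3]
wrist (9, 15) (30, 38) 26 [-2.1  0.3  2.2]
side (-15, -9) (20, 25) 6 [-3.5 -2.5 -0.4]
side (-15, -9) (25, 30) 5 [-3.4 -3.3  1.2]
side (-15, -9) (30, 38) 5 [-3.1  0.6  2.2]
side (-9, -6) (25, 30) 4 [-4.  -2.8 -2. ]
side (-9, -6) (30, 38) 6 [-4.2 -2.9  1.4]
side (-6, -3) (30, 38) 3 [-3.5 -2.7 -2.6]
side (-3, 3) (20, 25) 5 [-9.8 -4.  -2.4]
side (-3, 3) (25, 30) 4 [-3.8 -3.1 -2.3]
side (-3, 3) (30, 38) 6 [-4.8 -3.1 -1.6]
side (3, 6) (20, 25) 3 [-2.9 -2.6 -2.1]
side (3, 6) (30, 38) 3 [-3.3 -3.2 -2.6]
side (6, 9) (25, 30) 3 [-2.3 -2.2 -2.2]
side (6, 9) (30, 38) 4 [-3.7 -2.7 -1.9]
side (9, 15) (25, 30) 5 [-4.1 -2.8 -1.2]
side (9, 15) (30, 38) 6 [-3.7 -2.6 -0.2]
```

The dot is clear: the face toward azimuth 22° bulges to 4.8 mm in the middle (against 2.3 mm elsewhere), and the other face is plain. So the tag's x axis is at azimuth 22°. Grasping the stem now.

```bash
python3 -m handwheel '{"gripper":[0.5,0.4,0.4,0.4,0.4,0.4,0.4,0,0,0,0,0],"linear":[[0.2,0.3,2],[0,0,2],[0,0,2],[0,0,2],[0,0,2],[0,0,2],[0,0,0],[0,0,0],[0,0,0],[0,0,0],[0,0,0],[0,0,0]],"twist":[0,0,0,0,0,0,0,0,0,0,0,0]}' 25; python3 st.py
```

```text
time: 13.25
eef_pos: [0.5749, -0.3338, 0.0519]
ee_rot: [0.001, 0.981, 0.193, 0.001]
contact_force: [-1.2, 0.3, 5.7]
gripper_width: 0.007
gripper_force: 27.7
tau [ 0.061 -0.053  0.029] F [-1.2  0.3  5.7] w 0.007 27.7 az 22.3 p [ 0.5749 -0.3338  0.0519] q [-0.7   0.74  1.19 -0.    1.21  0.48]
```

```bash
python3 -m handwheel '{"gripper":[0,0,0,0,0,0,0,0,0,0,0,0,0,0,0,0,0,0,0,0],"linear":[[0,0,-1],[0,0,-3.5],[0,0,-4],[0,0,-4],[0,0,-3.5],[1.52,-3.54,-1.4],[1.52,-3.54,-1.4],[1.52,-3.54,-1.4],[1.52,-3.54,-1.4],[1.52,-3.54,-1.4],[1.52,-3.54,-1.4],[1.52,-3.54,-1.4],[1.52,-3.54,-1.4],[1.52,-3.54,-1],[0,0,0],[0,0,0],[0,0,0],[0,0,0],[0,0,0],[0,0,0]],"twist":[0,0,0,0,0,0,0,0,0,0,0,0,0,0,-7.5,-7.5,-7.5,-7.5,-7.4,0]}' 25 >/dev/null; python3 st.py
cat > mouth.py <<'E'
from sh import *
s=ctrl.observe();Rm=Rq(s['ee_rot'])
for nm in('wrist','top'):
    p=snap(nm);L=(cloud(p).reshape(-1,3)-c)@M
    ok=(p['depth'].reshape(-1)>0)
    on=ok&(abs(L[:,2])<.0035)&(abs(L[:,0])<.03)&(abs(L[:,1])<.085)
    # rays: intersect each pixel's ray with face, mark those seeing deeper => slot
    O=p['E'][:3,3];v,u=np.mgrid[:384,:512];d=np.stack([(u-p['cx'])/p['fx'],-(v-p['cy'])/p['fy'],-np.ones_like(u,float)],-1).reshape(-1,3)@p['E'][:3,:3].T
    f=np.median(L[on][:,2]);t=((c+f*n-O)@n)/(d@n);H=(O+t[:,None]*d-c)@M
    sl=ok&(abs(H[:,0])<.018)&(abs(H[:,1]+.03)<.03)&(L[:,2]<f-.004)
    print(nm,'face',round(f,4),'n',on.sum(),'slot',sl.sum())
    if sl.sum()>10: print(np.percentile(H[sl][:,:2]*1000,[3,50,97],axis=0).round(1).tolist())
    E=L[on];print('plate x',np.percentile(E[:,0],[.5,99.5]).round(4),'y',np.percentile(E[:,1],[.5,99.5]).round(4))
    # tag in hand
    X=cloud(p).reshape(-1,3);g=(X-s['eef_pos'])@Rm*1000
    k=ok&(abs(g[:,0])<20)&(abs(g[:,1])<20)&(g[:,2]>8)&(g[:,2]<45)
    for lo,hi in((8,20),(20,30),(30,38),(38,46)):
        b=g[k&(g[:,2]>=lo)&(g[:,2]<hi)]
        if len(b)>5: print(nm,'tag',lo,len(b),np.percentile(b,[3,50,97],axis=0).round(1).tolist())
E
python3 mouth.py
```

```text
tau [0.033 0.072 0.01 ] F [ 0.8 -0.3  0.3] w 0.0069 26.9 az 59.7 p [0.5799 0.0134 0.3328] q [-0.18  0.39  1.   -0.    1.76  0.35]
wrist face -0.0003 n 5799 slot 326
[[-4.0, -47.6], [1.6, -30.8], [7.1, -14.0]]
plate x [-0.0294  0.0299] y [-0.0845  0.0842]
wrist tag 8 117 [[-1.8, -13.2, 8.3], [2.1, 0.2, 17.2], [3.5, 14.0, 20.0]]
wrist tag 20 399 [[-1.2, -14.3, 20.3], [2.2, 0.8, 24.4], [4.7, 15.3, 29.6]]
wrist tag 30 118 [[1.5, -12.8, 30.2], [2.1, -0.1, 32.9], [4.5, 13.2, 37.8]]
wrist tag 38 45 [[1.4, -9.0, 38.1], [2.1, 0.9, 39.3], [2.4, 9.4, 41.1]]
top face 0.0004 n 226 slot 4
plate x [-0.0297  0.0298] y [-0.0823  0.0649]
```

Slot measured at plate coordinates x −7..7, y centre −30.7, so the tool is centred over it. The tag hangs centred in the hand, 42 mm below the TCP, dot toward the tray. Lowering the tip into the mouth.

```bash
python3 -m handwheel '{"gripper":[0,0,0,0,0,0,0],"linear":[[0,0,2.5],[0,0,3],[0,0,2.3],[0,0,0.7],[0,0,0.6],[0,0,0.6],[0,0,0]],"twist":[0,0,0,0,0,0,0]}' 20; python3 st.py
```

```text
time: 16.05
eef_pos: [0.5803, 0.0134, 0.2354]
ee_rot: [0.0, 0.868, 0.497, 0.0]
contact_force: [-0.1, -0.1, 0.3]
gripper_width: 0.0071
gripper_force: 26.9
tau [ 0.049 -0.037  0.046] F [-0.1 -0.1  0.3] w 0.0071 26.9 az 59.6 p [0.5803 0.0134 0.2354] q [-0.18  0.43  1.2   0.    1.51  0.35]
```

```bash
python3 -m handwheel '{"gripper":[0,0,0,0,0,0],"linear":[[-0.36,0,0],[-0.31,0,0],[-0.31,0,0.03],[-0.31,0,0.03],[-0.32,0,0.04],[0,0,0]],"twist":[0,0,0,0,0,0]}' 20; python3 st.py; cat > tilt.py <<'E'
from sh import *
s=ctrl.observe();Rm=Rq(s['ee_rot']);p=snap('wrist');X=cloud(p).reshape(-1,3);g=(X-s['eef_pos'])@Rm*1000
k=(abs(g[:,0])<40)&(abs(g[:,1]-.5)<17)&(g[:,2]>5)&(g[:,2]<42);L=(X-c)@M;k&=L[:,2]>.004
for lo in range(4,40,4):
    b=g[k&(g[:,2]>=lo)&(g[:,2]<lo+4)]
    if len(b)>4: print(lo,len(b),'x',np.percentile(b[:,0],[5,50,95]).round(1),'y',np.percentile(b[:,1],[3,97]).round(1))
E
python3 tilt.py
```

```text
time: 16.65
eef_pos: [0.5721, -0.0009, 0.2346]
ee_rot: [0.0, 0.868, 0.497, 0.0]
contact_force: [1.8, 2.3, 3.6]
gripper_width: 0.0072
gripper_force: 27.7
tau [ 0.621 -0.41   0.011] F [1.8 2.3 3.6] w 0.0072 27.7 az 59.6 p [ 0.5721 -0.0009  0.2346] q [-0.21  0.42  1.23 -0.    1.49  0.32]
4 29 x [ 9.2  9.6 10.1] y [-3.1  4.2]
8 63 x [6.5 8.6 9.6] y [-4.9  6. ]
12 230 x [ 5.8  9.5 10.6] y [-9.7 10.8]
16 227 x [ 7.  10.7 11.5] y [-12.9  14. ]
20 252 x [10.8 12.  14.8] y [-13.9  15.5]
24 175 x [11.9 13.  15.5] y [-14.1  15.1]
28 28 x [12.8 13.3 13.6] y [-13.3  14.1]
```

The tag is pivoting (about 16° now). Continue the arc.

```bash
python3 -m handwheel '{"gripper":[0,0,0,0,0,0],"linear":[[-0.3,0,0.08],[-0.3,0,0.1],[-0.3,0,0.12],[-0.3,0,0.13],[-0.3,0,0.14],[0,0,0]],"twist":[0,0,0,0,0,0]}' 20; python3 st.py;python3 tilt.py
```

```text
time: 17.3
eef_pos: [0.5642, -0.0138, 0.2284]
ee_rot: [-0.0, 0.868, 0.497, -0.0]
contact_force: [2.7, 3.2, 1.4]
gripper_width: 0.0072
gripper_force: 28.1
tau [ 0.567 -0.37  -0.003] F [2.7 3.2 1.4] w 0.0072 28.1 az 59.6 p [ 0.5642 -0.0138  0.2284] q [-0.23  0.41  1.26 -0.    1.47  0.3 ]
4 62 x [15.7 16.8 18.2] y [-4.7  4.8]
8 276 x [14.8 18.3 19.9] y [-9.3 10.5]
12 350 x [15.5 20.8 24. ] y [-12.4  13.8]
16 366 x [20.5 23.3 26.7] y [-13.8  15. ]
20 241 x [23.8 25.4 28.1] y [-14.  15.]
36 17 x [-1.6  0.7  3.7] y [-16.3 -13.3]
```

Tilt is now 30°, flush with the chute axis. Centre it across the slot, then slide in along the axis.

```bash
python3 -m handwheel '{"gripper":[0,0,0,0,0,0,0],"linear":[[0.2,0,-0.11],[0.19,0,-0.11],[0.2,0,0.346],[0.2,0,0.346],[0.2,0,0.346],[0,0,0],[0,0,0]],"twist":[0,0,0,0,0,0,0]}' 20; python3 st.py;python3 tilt.py
```

```text
time: 18.05
eef_pos: [0.5695, -0.0049, 0.2203]
ee_rot: [-0.0, 0.867, 0.497, -0.0]
contact_force: [0.6, 0.1, -0.3]
gripper_width: 0.0073
gripper_force: 27.8
tau [ 0.06   0.    -0.009] F [ 0.6  0.1 -0.3] w 0.0073 27.8 az 59.7 p [ 0.5695 -0.0049  0.2203] q [-0.22  0.42  1.26 -0.    1.46  0.31]
4 41 x [15.9 16.9 17.7] y [-4.7  5.7]
8 280 x [14.2 17.9 19.4] y [-9.3 10.5]
12 121 x [14.  19.2 20.2] y [-9.5 10.5]
```

```bash
python3 -m handwheel '{"gripper":[0,0,0,0,0],"linear":[[0.2,0,0.346],[0.2,0,0.346],[0.2,0,0.346],[0,0,0],[0,0,0]],"twist":[0,0,0,0,0]}' 20; python3 st.py;python3 tilt.py
```

```text
time: 18.6
eef_pos: [0.5726, 0.0003, 0.21]
ee_rot: [-0.0, 0.867, 0.497, -0.0]
contact_force: [-0.6, 0.4, 0.5]
gripper_width: 0.0075
gripper_force: 27.8
tau [ 0.026  0.004 -0.039] F [-0.6  0.4  0.5] w 0.0075 27.8 az 59.7 p [5.726e-01 3.000e-04 2.100e-01] q [-0.21  0.44  1.27 -0.    1.44  0.32]
```

No contact and the octagon is inside the slot. Release, wait, lift, and check the tray.

```bash
python3 -m handwheel '{"gripper":[0.3,0.3,0.3,0.3,0.3,0.3,0.3,0.3,0.3,0.3,0.3,0.3,0.3,0.3,0.3],"linear":[[0,0,0],[0,0,0],[0,0,0],[0,0,0],[0,0,0],[0,0,0],[0,0,0],[-0.5,0,-1],[-0.5,0,-2],[-1,0,-3],[-1,0,-3],[-1,0,-3],[0,0,0],[0,0,0],[0,0,0]],"twist":[0,0,0,0,0,0,0,0,0,0,0,0,0,0,0]}' 20 >/dev/null; python3 st.py
cat > tray.py <<'E'
from h import *
for nm in('wrist','top','side'):
    p=snap(nm)
    for r in nets.spot_in(p,'tag_c')[:5]: print(nm,np.round(r['centre'],3),round(r['confidence'],2),proj(p,r['centre']).round())
    X=cloud(p);save(p,'t_%s.png'%nm)
    xd=np.array([.506,.8625]);o=np.array([.5805,.0129]);D=(X[...,:2]-o)
    a=D@xd;b=D@np.array([-xd[1],xd[0]]);m=(a>.06)&(a<.3)&(abs(b)<.05)&(X[...,2]<.09)
    G=np.full((24,12),-1.)
    for i in range(24):
        for j in range(12):
            k=m&(a>=.06+.01*i)&(a<.07+.01*i)&(b>=-.06+.01*j)&(b<-.05+.01*j)
            if k.sum(): G[i,j]=np.median(X[...,2][k])*1000
    if nm!='side': print(nm);print('\n'.join(' '.join('%3d'%v for v in r) for r in G))
E
python3 tray.py
```

```text
tau [-0.035 -0.021  0.011] F [-0.1  1.6 -0.5] w 0.0254 0.0 az 59.7 p [ 0.552  -0.0341  0.3292] q [-0.28  0.34  1.08  0.    1.72  0.25]
wrist
 -1   5  39   8  81   8   7   8   7  33   6  -1
 -1   0  68  58  77  28   7   8   7  68  67  -1
 -1  67  69  51  71   8  78  70  52  68  68  -1
 -1  -1   7   7  42   8   7  66  42   7   0  -1
 -1   5   7  23   9   7   7  32  37   7   5  -1
 -1   0   7  34   8   7   7   8  33   7   5  -1
 -1   0   8  31  17  16  16  17  28  10   0  -1
 -1   0   0  17  16  16  16  16  16  43  -1  -1
 -1   0  43  16  15  15  15  16  16  43   0  -1
 -1   0   0  15  15  18  15  15  15   0   0  -1
 -1  -1  -1  -1  -1  -1  -1  -1  -1  -1  -1  -1
 -1  -1  -1  -1  -1  -1  -1  -1  -1  -1  -1  -1
 -1  -1  -1  -1  -1  -1  -1  -1  -1  -1  -1  -1
 -1  -1  -1  -1  -1  -1  -1  -1  -1  -1  -1  -1
 -1  -1  -1  -1  -1  -1  -1  -1  -1  -1  -1  -1
 -1  -1  -1  -1  -1  -1  -1  -1  -1  -1  -1  -1
 -1  -1  -1  -1  -1  -1  -1  -1  -1  -1  -1  -1
 -1  -1  -1  -1  -1  -1  -1  -1  -1  -1  -1  -1
 -1  -1  -1  -1  -1  -1  -1  -1  -1  -1  -1  -1
 -1  -1  -1  -1  -1  -1  -1  -1  -1  -1  -1  -1
[... 865 characters left out ...]
15  13  20  15  14  13   9   0  -1
 -1   1   0  21  14  20  14  14  15   5   0  -1
 -1   0   1  15  19  20  21  14  13  12   0  -1
 -1   0   1  13  20  21  21  13  14  12   0  -1
 -1   0   0  34  23  34  26  26  28   3   1  -1
 -1   0   0  -1  -1  -1  26  -1  -1   0   0  -1
 -1  -1   0   0  -1   0   0   1   0   0   0  -1
 -1   0   0   0   0  -1   0   0   1   0   0  -1
 -1   0   0   0   0   0  -1  -1   0   0   0  -1
 -1   0   0   0   0   0   0   0   0   0   0  -1
 -1   0   0   0   0   1   0   0   0   0   0  -1
 -1   0   0   1   0   0   0   0   1   0   0  -1
 -1   0   0   0   0   0   0   0   0   1   0  -1
side [ 0.548 -0.427  0.02 ] 0.78 [360. 326.]
side [ 0.467 -0.308  0.021] 0.59 [293. 305.]
```

Tag is in the tray at the far wall, octagon at the end. A closer depth look to confirm the dot is down.

```bash
python3 -m handwheel '{"gripper":[0.3,0.3,0.3,0.3,0.3,0.3,0.3,0.3],"linear":[[3.6,0,0],[3.6,0,0],[3.6,0,0.5],[3.6,0,1.5],[3.6,0,2],[3.6,0,2],[0,0,0],[0,0,0]],"twist":[0,0,0,0,0,0,0,0]}' >/dev/null; python3 st.py
python3 - <<'E'
from h import *
p=snap('wrist');X=cloud(p);xd=np.array([.506,.8625]);o=np.array([.5805,.0129]);D=X[...,:2]-o
a=D@xd*1000;b=D@np.array([-xd[1],xd[0]])*1000;z=X[...,2]*1000
for r in nets.spot_in(p,'tag_c')[:2]: print(np.round(r['centre'],3),round(r['confidence'],2))
fl=(a>150)&(a<195)&(((b>8)&(b<22))|((b<-16)&(b>-26)))&(z<22)
A=np.c_[a[fl],b[fl],np.ones(fl.sum())];f=np.linalg.lstsq(A,z[fl],rcond=None)[0];print('floor',f,fl.sum())
h=z-(f[0]*a+f[1]*b+f[2])
print('b from -30 step 3; h mm*10')
for i in range(140,226,3):
    print(i,' '.join('%4d'%(np.median(h[k])*10) if (k:=(a>=i)&(a<i+3)&(b>=j)&(b<j+3)&(z<60)).sum() else '   .' for j in range(-33,33,3)))
E
```

```text
tau [-0.024 -0.009  0.019] F [-0.3 -0.9  0.2] w 0.0254 0.0 az 59.7 p [0.6614 0.1526 0.2692] q [ 0.05  0.61  0.8  -0.    1.74  0.58]
[0.677 0.178 0.019] 0.95
floor [-4.77217142e-02  1.94005337e-03  2.26463625e+01] 567
b from -30 step 3; h mm*10
140  295  128    7    0   12   -3    4    0    3    3    1    2    0    5    0    1   -5    0    4    4   56  291
143  307  115    0    7    5    1   -4    3    2    2   -1    2    0    3    3    3    0    4    2   -3   37  296
146  303  117   13   11    0    5   -3   -1    4    2    1   -3   -5    9   -2   -1    1    3   -2    1   43  298
149  295  194   -1    7    0    1   -2    0    4   -2    1    6    0    0    4   -1   -5    7    0   -5   21  296
152  295   92    1    0    0   -3    4    5    8   74   76    4    2   -6    3    6    6    0    4   -3   47  301
155  296  268    9    6    2    0    2    0   66   81   83    7    1    0    6    2   -9    5    4    0  116  295
158  298  192   -7    6   -1    3   -1    0   40   77   77    5    2    4    3   -6    6    4   -3   -2   38  308
161  303  169   -1   -1   -7    0    5   -1   39   87   86
[... 1749 characters left out ...]
6   -7   32  323
209  326  161   -3   -1    0   -4   -8   78   72   73   73   72   70   -2   -4  -10   -4   -5    0   -7   -2  332
212  321  323    0    1   -4  152  320    0   74  198   85   78  312  323  316  329  318  320  325    .  234  319
215  330  324  332  332  332  323  334  331  336  327  330  333  328  330  330  332  331  327  332  333  334  330
218 -114  -28   71  -27   74  -31 -108   55  106  144  150  152  140  123  -30   53   57  -39 -107   43  -42   44
221 -121 -129 -132 -127 -129 -114 -120 -131  -15  135  151  149  141  114 -125 -123 -120 -139 -122 -127 -126 -120
224 -123 -125 -128 -121 -129 -125 -123 -128 -122 -117 -118 -118 -118 -115 -130 -122 -127 -131 -128 -124 -128 -126
```

The octagon's top is flat at about 7 mm above the floor with no bump, so it lies on its dot. The gripper is clear. Handing in.

```bash
python3 -c "
from workcell import ctrl
print(ctrl.close_job())"
```

```text
the job is handed in; nothing more can be done
None
```

I turned the knob clockwise until its clutch slipped (about 0.2 rad), then dropped the tag octagon first down the chute; it lies dot down at the tray's far wall, and I handed the job in at about 21 s of the 58 s allowed. I did not re-check the other objects in the pictures, but nothing suggested contact with them.

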